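# Snap the blue cover onto the lathe's terminal box

### The arm

A 6-joint arm with a two-finger parallel gripper is mounted at the origin on the work surface. World frame = base frame: x ahead of the robot, y to its left, z up, the work surface at z = 0. Lengths are in m, angles in rad, forces in N, time in s.
With the tool pointing down it reaches from about 0.375 to 0.9 m from the base axis. Payload 3.1 kg.
Tool frame: the origin (TCP) lies on the centre line of the jaws, within the pads' length; the fingertips stand 19 mm ahead of it and the grasp point (between the pads) is the TCP; z points along the fingers, y is the direction in which the jaws open and shut (so a half turn about z gives the same grasp; the last joint's range is limited). The gripper opens to 85 mm and grips with 20 to 120 N. Pads are 22 mm wide; open, the fingers measure 114 mm over their backs; the gripper's body (76 mm by 85 mm) begins 54 mm behind the grasp point. The pads swing forward as they close: fully open they stand 13 mm farther back than shut.
Start: joints at [-1.45, 0.527, 1.433, -0, 1.181, -0.178], TCP at [0.184, -0.597, 0.25] pointing down, gripper open.
Joint ranges: [-3.08, 3.08], [-0.75, 2.2], [0.22, 2.44], [-1.43, 4.57], [0, 2.65], [-2.85, 2.85]. Speed limits (rad/s): [2.79, 2.79, 3.14, 3.14, 3.14, 3.14].

### API

Orientations are given as a unit quaternion [x, y, z, w].
In Python, from station import manip, imaging, workorder gives the robot as it stands.
- The arm moves only by the shell command python3 -m creep 'ROWS' [FORCE]. ROWS is a JSON object of lists of equal length, an entry for each row: "claw": the finger opening in cm, from 0 to 8.54; "dp": the shift along the tool's x, y, z in cm, a list of three; "roll": the turn about the tool's z in rad. In form: {"claw": [claw, ...], "dp": [[dx, dy, dz], ...], "roll": [roll, ...]}. A call has 1 to 12 rows; each row is the pose to reach, as a shift and turn from the pose commanded when the call began, along the tool's axes at that moment; what a row does not reach only later rows make up. A row lasts 1/10 s, in which the tool goes at most 50 mm and 8.59 degrees, less where a joint would pass 70% of its speed; a pose out of reach is approached as far as the arm can. A call with a gripper value outside its range is refused whole. The fingers move at their own pace and stop on an object; FORCE is the grip in N (left out, the last holds). Time passes only in rows, so rows that repeat a pose let the fingers close. It gives the time, the measured TCP pose, the force and the opening at its end, in the units of the state.
- manip.sense(): the state, without advancing time (a new reading comes with each control period).
- imaging.snapshot(name): name is "side" or "top" or "wrist"; returns a dict with "image" (480x640x3 uint8, red, green, blue), "z_map" (480x640 float32, m along the optical axis (not along the pixel's ray), 0 where there is no reading), "vfov" (degrees; the focal length in pixels is half the picture's height over the tangent of half this angle, whatever the lens; pixels are square), "cx", "cy" (the principal point, pixels), "dist" ([k1, k2, p1, p2, k3] as OpenCV has them; the pictures are not rectified), "R" (3x3) and "t" (3): a world point X has camera coordinates R X + t. Camera axes: x right, y down, z forward; pixel columns grow to the right and rows downward; lengths in m; the calibration is good to about 2 mm. A picture is of the moment at which its call begins.
- workorder.sign_off(): hands the job in, once; it reports no verdict.
The state is a dict: "t": time; "q": joint angles; "qd": joint speeds; "tau": joint torques, N m; "tcp_pos": TCP position; "tool_rot": TCP orientation; "force": force on the tool from outside, world axes, zero at the start; "ft_torque": the same for the moment, N m; "finger_gap": opening from 0.0 (shut) to 1.0 (fully open).
Only numpy, scipy, OpenCV 4.12 (cv2) and the standard library are available. Lean on these libraries where they do the work, as an engineer would, in place of code of your own. Each camera call takes 0.05 s, during which the arm holds its last target.

### The job

Close the large grey terminal box: take the blue cover by its white grip rib, bring it over the open box lengthwise along it, press it straight down with the gripper until both clip arms have snapped under the rim and it sits fully home and level, then let go. Do not just drop it on; leave the orange spare cover where it is and the small green box uncovered.

Things in the scene. Friction and masses are not known exactly. Their poses are not given: they have to be found in the camera images.
- cover_grip (a point): Blue cover, 0.14 kg, loose, standing on two black clip arms at its ends (+x, -x; 122 mm over them). Plate 100 x 72 x 5 mm; white rib on top 50 mm long (x), 18 thick (y: pinch so), 40 high. Point: rib's middle, 20 mm above plate top, 25 above its underside, 52 above arm tips; z up. Sprung arms hook 10 mm below the plate, flared lips guide them: up to 5 mm off along x, 10 along y is fine. Snaps on at about 10 to 15 N.
- box_rim (a point): Large grey terminal box, fixed, open on top, rolled aluminium rim 8 mm thick overhanging its walls. 100 mm (x, lengthwise) by 70 mm (y) over the rim, 60 mm high. Point: centre of the opening, level with the rim's top; z up. With the cover home its plate lies on the rim, rib's middle 25 mm above this point, hooks under the rim's short sides, cover x along box x, either way round.
- spare_grip (a point): Orange spare cover, loose, smaller (plate 66 x 54 mm), same shape as the blue one, standing on its arms; belongs to nothing today and must stay where it is. This point is the middle of its white rib, 52 mm above the bench.
- small_box_rim (a point): Small green terminal box screwed to the bench, open, 66 x 52 mm over its rim, 60 mm high: not to be covered. This point is the centre of its opening at the level of the rim's top.
Not all that is in view belongs to the job. Leave any turquoise or yellow look-alike of the part that bears cover_grip alone.

How it is judged:
On the way:
1. the gripper presses on the blue cover while it is in line over the box (within 20 mm, 15 degrees) and not yet home (5 to 30 mm above) (horizontal distance between cover_grip and box_rim below 0.02 m and angle between the x axis of cover_grip and the x axis of box_rim, either way round below 0.26 rad and z of cover_grip in the frame of box_rim between 0.03 and 0.055 m and contact force between the fingers and cover above 0.5 N), for 0.04 s.
At the end, for the whole second after the job is handed in: The blue cover is snapped on the large grey box: its plate within 3 mm of lying on the rim, level within about 3 degrees, centred within 15 mm, lengthwise along the box within 10 degrees, released and at rest (horizontal distance between cover_grip and box_rim below 0.015 m and z of cover_grip in the frame of box_rim between 0.021 and 0.028 m and angle between cover_grip's own z axis and vertical below 0.06 rad and angle between the x axis of cover_grip and the x axis of box_rim, either way round below 0.17 rad and linear speed of cover below 0.02 m/s); the robot touches nothing.
It fails at once if the orange spare cover is moved more than 30 mm (distance of spare_grip from where it was at the start of the episode above 0.03 m).
It fails at once if the blue cover is put on the small green box (horizontal distance between cover_grip and small_box_rim below 0.03 m and distance between cover_grip and small_box_rim below 0.06 m and contact force between the fingers and cover below 0.1 N).
It also fails if it takes over 48 s, if anything falls off the work surface, if the arm or the gripper's body presses on something with over 40 N, if the wrist force passes 120 N, or if a joint passes its speed limit or range.

## Working session

There is one attempt and no reset: what is moved stays moved. The work goes in short steps, Python scripts to look and compute and a shell command to move; the robot and the scene stay as the last step left them, time stands still between calls to the robot, and variables do not carry over. Pictures are saved under pics/ and viewed, and the job is handed in when it is done.

```bash
mkdir -p pics; ls; python3 - <<'E'
from station import manip, imaging
import cv2,pickle
s=manip.sense(); print({k:s[k] for k in ('t','tcp_pos','tool_rot','force','finger_gap')})
d={}
for n in ("top","side","wrist"):
    d[n]=imaging.snapshot(n); v=d[n]
    cv2.imwrite(f"pics/{n}0.png",v["image"][:,:,::-1]); print(n,v["vfov"],v["cx"],v["cy"],v["dist"],v["R"],v["t"])
pickle.dump(d,open("d0.pkl","wb"))
E
```

```text
pics
{'t': 0.0, 'tcp_pos': array([ 0.183928  , -0.59660074,  0.24931142]), 'tool_rot': array([ 9.88858274e-01,  1.48855897e-01,  3.59052283e-05, -1.11136021e-03]), 'force': array([ 0.43912918, -0.77233608, -0.76005394]), 'finger_gap': 0.9992210345893399}
top 45.6732914695215 319.0143359014397 245.7118562453964 [-0.0342186  0.         0.         0.         0.       ] [[-0.00835923 -0.99995616 -0.00421933]
 [-0.99446635  0.00875508 -0.10469017]
 [ 0.10472253  0.00332085 -0.99449593]] [-5.71575640e-04  5.17157531e-01  1.00648188e+00]
side 51.84628117082829 314.98081822889884 241.9144106601228 [-0.06976602  0.          0.          0.          0.        ] [[-0.85718389 -0.51495866  0.00730506]
 [-0.37427815  0.61314284 -0.69568076]
 [ 0.35376779 -0.59906046 -0.71831394]] [0.43398452 0.25434988 0.75619528]
wrist 62.654508273524876 319.71568015397435 242.87527587109534 [-0.03344506  0.          0.          0.          0.        ] [[ 0.29495487 -0.95550458 -0.00355409]
 [-0.92165373 -0.28548288  0.26278112]
 [-0.2521032  -0.07423293 -0.96484893]] [-0.62294299 -0.03615941  0.37987372]
```

View pics/top0.png

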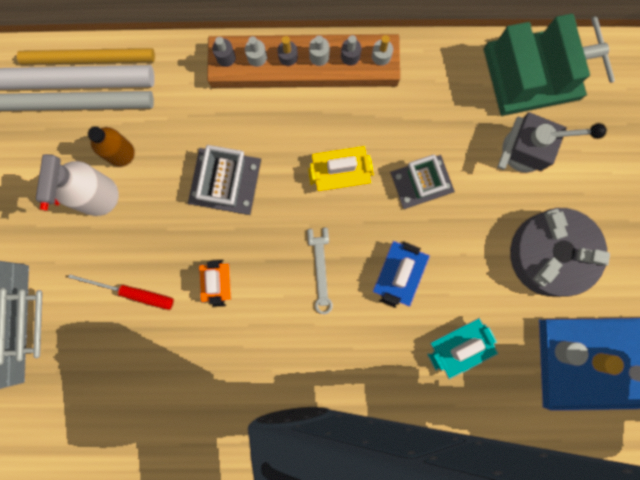

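View pics/side0.png

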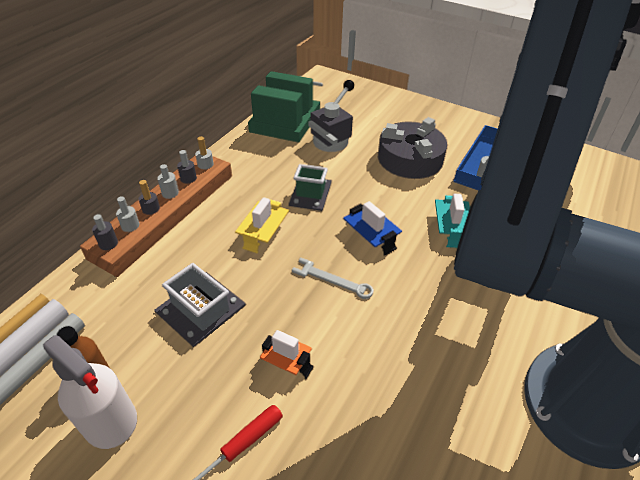

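View pics/wrist0.png

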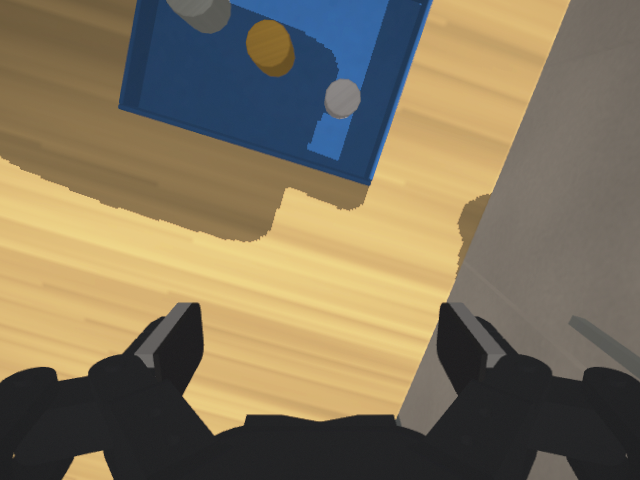

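The top view shows the blue cover at (402,273) with its rib along about (407,262)-(398,283). The large grey box is at (222,176), the small green one at (430,178), and the orange spare at (213,283). Yellow (342,167) and turquoise (463,348) are decoys.

```bash
cat > h.py <<'E'
import numpy as np, cv2
def K(v):
    f=240/np.tan(np.radians(v["vfov"])/2); return np.array([[f,0,v["cx"]],[0,f,v["cy"]],[0,0,1.]])
def rays(v,px):
    return cv2.undistortPoints(np.array(px,float).reshape(-1,1,2),K(v),np.array(v["dist"],float)).reshape(-1,2)
def toworld(v,px,z=None):
    u=rays(v,px); d=np.c_[u,np.ones(len(u))]@v["R"]; c=-v["R"].T@v["t"]
    return c+d*((z-c[2])/d[:,2])[:,None]
def cloud(v,mask):
    r,c=np.nonzero(mask&(v["z_map"]>0)); u=rays(v,np.c_[c,r]); z=v["z_map"][r,c]
    return (np.c_[u,np.ones(len(u))]*z[:,None]-v["t"])@v["R"], np.c_[c,r]
def rect(P):
    (c,s,a)=cv2.minAreaRect(P[:,:2].astype(np.float32)*1000)
    b=cv2.boxPoints((c,s,a)); e=max((b[1]-b[0],b[2]-b[1]),key=np.linalg.norm)
    return np.array(c)/1000,sorted(s),np.degrees(np.arctan2(e[1],e[0]))%180
def hull(v,mask,z):
    cs,_=cv2.findContours(mask.astype(np.uint8),cv2.RETR_EXTERNAL,cv2.CHAIN_APPROX_NONE)
    c=max(cs,key=cv2.contourArea); return rect(toworld(v,c.reshape(-1,2),z))
def roi(v,x0,y0,x1,y1):
    m=np.zeros((480,640),bool); m[y0:y1,x0:x1]=1; return m
E
python3 - <<'E'
import pickle; from h import *
d=pickle.load(open("d0.pkl","rb")); v=d["top"]
hsv=cv2.cvtColor(v["image"],cv2.COLOR_RGB2HSV).astype(int); H,S,V=hsv[...,0],hsv[...,1],hsv[...,2]
white=(S<70)&(V>130)
for n,r,z in (("blue rib",(370,235,435,310),.072),("orange rib",(195,255,235,310),.072)):
    m=roi(v,*r)&white; P,_=cloud(v,m); Q=P[P[:,2]>z-.012]
    print(n,m.sum(),len(Q),Q.mean(0),rect(Q),"ray",hull(v,m,z))
m=roi(v,370,235,435,310)&(H>100)&(H<125)&(S>120); P,_=cloud(v,m); print("blue plate z",np.median(P[:,2]),hull(v,m|(white&roi(v,370,235,435,310)),.032))
for n,r in (("big",(185,140,265,215)),("small",(390,150,457,207))):
    P,_=cloud(v,roi(v,*r)); Q=P[(P[:,2]>.052)&(P[:,2]<.075)]; print(n,len(Q),np.median(Q[:,2]),Q.mean(0),rect(Q))
    m=roi(v,*r)&white; print(" ray",m.sum(),hull(v,m,.06))
v=d["side"]; hsv=cv2.cvtColor(v["image"],cv2.COLOR_RGB2HSV).astype(int); S,V=hsv[...,1],hsv[...,2]
for n,r,lo in (("s big",(150,255,240,330),.052),("s bluerib",(345,195,400,235),.06)):
    P,_=cloud(v,roi(v,*r)); Q=P[(P[:,2]>lo)&(P[:,2]<.085)]; print(n,len(Q),np.median(Q[:,2]),rect(Q))
E
```

```text
blue rib 412 286 [ 0.46578107 -0.15136203  0.07030752] (array([ 0.46614133, -0.15174612]), [17.523706436157227, 49.99685287475586], np.float32(157.6856)) ray (array([ 0.46535336, -0.15201083]), [19.73711395263672, 51.61231231689453], np.float32(158.58018))
orange rib 269 244 [0.45176475 0.18187007 0.07032508] (array([0.45208594, 0.1824072 ]), [18.447254180908203, 37.06917953491211], np.float32(1.7550663)) ray (array([0.45197147, 0.18061377]), [21.537248611450195, 37.66667556762695], np.float32(4.0449624))
blue plate z 0.030981861911281022 (array([ 0.46604932, -0.15208171]), [73.56645202636719, 101.33915710449219], np.float32(157.15112))
big 870 0.05836595606657369 [0.64449924 0.171991   0.0582478 ] (array([0.64490344, 0.17186583]), [71.16401672363281, 100.76980590820312], np.float32(169.0132))
 ray 1197 (array([0.64327496, 0.17066583]), [71.50037384033203, 99.21115112304688], np.float32(169.34178))
small 571 0.05787826077421738 [ 0.63938243 -0.19898038  0.05776695] (array([ 0.63990308, -0.19918707]), [52.94121170043945, 66.4914321899414], np.float32(18.360098))
 ray 594 (array([ 0.63903601, -0.20230667]), [55.51531219482422, 65.54769897460938], np.float32(18.255962))
s big 893 0.05981253394172893 (array([0.6421911 , 0.17255751]), [71.453857421875, 101.80984497070312], np.float32(169.31554))
s bluerib 267 0.07271181172212135 (array([ 0.46656952, -0.15195496]), [19.230031967163086, 51.94851303100586], np.float32(157.94778))
```

```bash
python3 - <<'E'
import cv2
i=cv2.imread("pics/top0.png"); cv2.imwrite("pics/topc.png",cv2.resize(i[130:320,180:460],(800,543),interpolation=cv2.INTER_CUBIC))
E
```

```text
(no output)
```

View pics/topc.png

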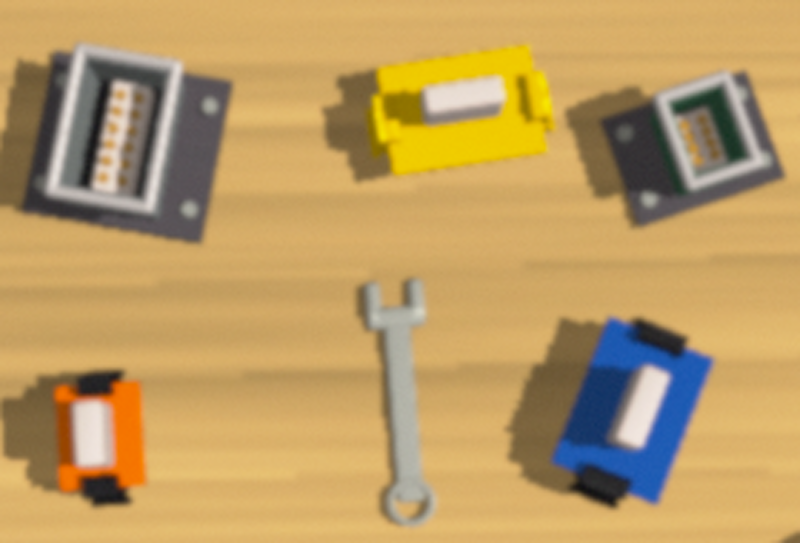

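Measurements agree across both views: cover at (0.466,-0.152) with rib along 157.7°, box at (0.643,0.172) along 169.2°, and the sizes and heights match the ones given. Next I'll work out the approach.

```bash
cat > plan.py <<'E'
import sys,numpy as np; from scipy.spatial.transform import Rotation as R
from station import manip
x,y,z,deg=map(float,sys.argv[1:5]); s=manip.sense(); r=R.from_quat(s["tool_rot"]); M=r.as_matrix()
dp=M.T@(np.array([x,y,z])-s["tcp_pos"])*100
yaw=np.arctan2(M[1,0],M[0,0]); dy=(np.radians(deg)-yaw+np.pi)%(2*np.pi)-np.pi
print("t",s["t"],"tcp",s["tcp_pos"].round(4),"yaw",np.degrees(yaw).round(2),"tilt",np.degrees(np.arccos(-M[2,2])).round(2),"gap",s["finger_gap"],"F",s["force"].round(2),"q",s["q"].round(2))
print("dp cm",dp.round(2),"roll",round(-dy,3))
E
python3 plan.py 0.466 -0.152 0.16 -22.3
```

```text
t 0.15 tcp [ 0.184  -0.5968  0.2495] yaw 17.12 tilt 0.1 gap 1.0065252025785856 F [-0.19 -0.06  0.6 ] q [-1.45  0.53  1.43  0.    1.18 -0.18]
dp cm [ 40.05 -34.19   9.02] roll 0.688
```

```bash
python3 -m creep '{"claw":[8.5,8.5,8.5,8.5,8.5,8.5,8.5,8.5,8.5,8.5,8.5,8.5],"dp":[[3,-2.6,0.5],[7,-6,1],[10.5,-9,2],[14,-12,3],[17.5,-15,4],[21,-18,5],[24.5,-21,6],[28,-24,7],[31.5,-27,8],[35,-30,8.5],[38,-32.5,9],[40,-34.2,9]],"roll":[0.1,0.2,0.3,0.4,0.5,0.6,0.688,0.688,0.688,0.688,0.688,0.688]}' 60; python3 plan.py 0.466 -0.152 0.16 -22.3
```

```text
t: 1.35
tcp_pos: [0.4661, -0.15, 0.1596]
tool_rot: [0.981, -0.192, -0.001, -0.0]
force: [-0.0, 0.5, 0.2]
finger_gap: 0.996
t 1.35 tcp [ 0.4661 -0.15    0.1596] yaw -22.18 tilt 0.11 gap 0.9957536634137837 F [-0.02  0.51  0.18] q [-0.54  0.49  1.85  0.    0.8   1.42]
dp cm [ 0.07  0.19 -0.04] roll 0.002
```

```bash
python3 - <<'E'
from station import imaging; from h import *
v=imaging.snapshot("wrist"); cv2.imwrite("pics/w1.png",v["image"][:,:,::-1])
P,px=cloud(v,roi(v,0,0,640,480)); k=(P[:,2]>.066)&(P[:,2]<.078)&(np.hypot(P[:,0]-.466,P[:,1]+.152)<.045); Q=P[k]
print(len(Q),px[k].mean(0),np.median(Q[:,2]),rect(Q))
E
python3 plan.py 0.466 -0.152 0.16 -22.3
```

```text
2658 [326.33182844 252.93227991] 0.07252511086313031 (array([ 0.46375421, -0.15350827]), [17.786983489990234, 50.485313415527344], np.float32(157.58572))
t 1.4 tcp [ 0.4675 -0.148   0.1599] yaw -22.11 tilt 0.13 gap 0.9980960407431403 F [1.3  2.35 0.47] q [-0.54  0.49  1.85  0.    0.8   1.42]
dp cm [ 0.01  0.43 -0.01] roll 0.003
```

View pics/w1.png

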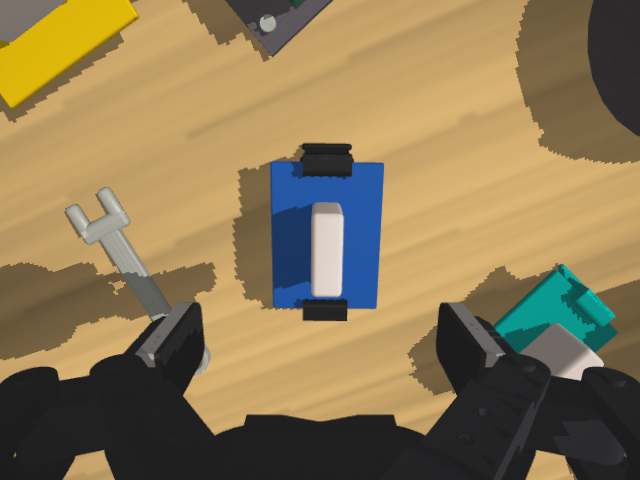

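The wrist view shows the rib at (326,253), centred between the fingers and along tool x. The rib top measures 72.5 mm and its position agrees within 2-3 mm. I'll go down and grip.

```bash
python3 -m creep '{"claw":[8.5,8.5,8.5,8.5,8.5,1,1,1,1,1,1,1],"dp":[[0,0,3],[0,0,6],[0,0,9],[0,0,10.4],[0,0,10.4],[0,0,10.4],[0,0,10.4],[0,0,10.4],[0,0,10.4],[0,0,10.4],[0,0,10.4],[0,0,10.4]],"roll":[0,0,0,0,0,0,0,0,0,0,0,0]}' 90; python3 plan.py 0.466 -0.152 0.16 -22.3
```

```text
t: 2.6
tcp_pos: [0.466, -0.1529, 0.0571]
tool_rot: [0.981, -0.193, 0.001, 0.0]
force: [-0.1, 0.9, 7.1]
finger_gap: 0.201
t 2.6 tcp [ 0.466  -0.1529  0.0571] yaw -22.26 tilt 0.09 gap 0.20128071940459008 F [-0.15  0.93  7.09] q [-0.55  0.69  1.91 -0.    0.54  1.41]
dp cm [ -0.02  -0.08 -10.29] roll 0.001
```

```bash
python3 -m creep '{"claw":[1,1,1,1,1,1,1],"dp":[[0,0,0],[0,0,0],[0,0,-1],[0,0,-4],[0,0,-8],[0,0,-11],[0,0,-11]],"roll":[0,0,0,0,0,0,0]}'; python3 - <<'E'
from station import imaging; from h import *
for n in("wrist","side"):
    v=imaging.snapshot(n); cv2.imwrite(f"pics/{n}2.png",v["image"][:,:,::-1])
E
python3 plan.py 0.6433 0.172 0.165 -10.8
```

```text
t: 3.3
tcp_pos: [0.4677, -0.1538, 0.1703]
tool_rot: [0.981, -0.193, 0.004, 0.001]
force: [0.7, -0.8, -2.1]
finger_gap: 0.195
t 3.4 tcp [ 0.4655 -0.1526  0.1669] yaw -22.31 tilt 0.06 gap 0.19707027878867625 F [-0.23  1.01 -2.46] q [-0.55  0.48  1.85  0.    0.81  1.41]
dp cm [  4.13 -36.78   0.19] roll -0.201
```

View pics/wrist2.png

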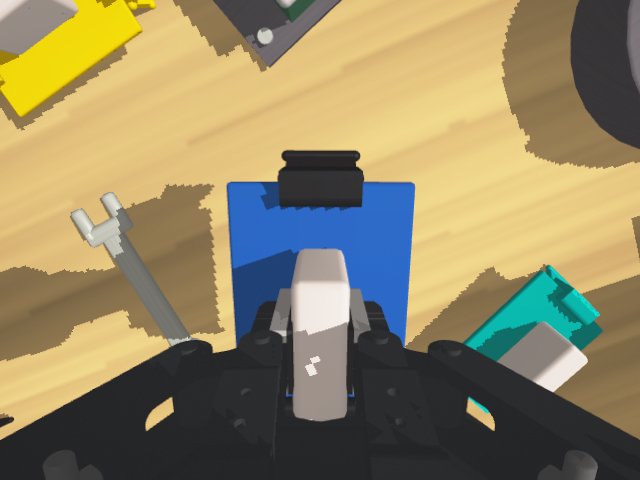

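View pics/side2.png

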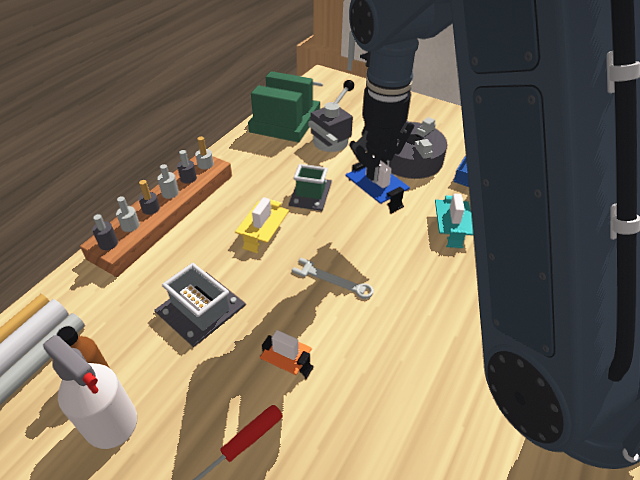

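The cover is in the grip, level and clear of the bench; the orange spare hasn't moved. I'll carry it over the box.

```bash
python3 -m creep '{"claw":[1,1,1,1,1,1,1,1,1,1,1,1],"dp":[[0.3,-2.5,0],[0.7,-6,0],[1.2,-10,0],[1.6,-14,0],[2,-18,0],[2.4,-22,0],[2.9,-26,0],[3.4,-30,0],[3.8,-33.5,0],[4.05,-36,0],[4.1,-36.8,0],[4.1,-36.8,0]],"roll":[0,0,-0.05,-0.1,-0.15,-0.2,-0.2,-0.2,-0.2,-0.2,-0.2,-0.2]}'; python3 - <<'E'
from station import imaging; from h import *; import pickle
d={}
for n in("wrist","side","top"):
    d[n]=v=imaging.snapshot(n); cv2.imwrite(f"pics/{n}3.png",v["image"][:,:,::-1])
pickle.dump(d,open("d3.pkl","wb"))
E
python3 plan.py 0.6433 0.172 0.165 -10.8
```

```text
t: 4.6
tcp_pos: [0.642, 0.1729, 0.1641]
tool_rot: [0.996, -0.094, -0.002, 0.001]
force: [-0.2, -1.2, -1.9]
finger_gap: 0.198
t 4.75 tcp [0.6419 0.1709 0.1653] yaw -10.9 tilt 0.18 gap 0.1935082008608714 F [ 0.83 -0.93 -1.43] q [ 0.09  0.68  1.4  -0.    1.07  1.85]
dp cm [ 0.11 -0.14  0.03] roll -0.002
```

View pics/wrist3.png

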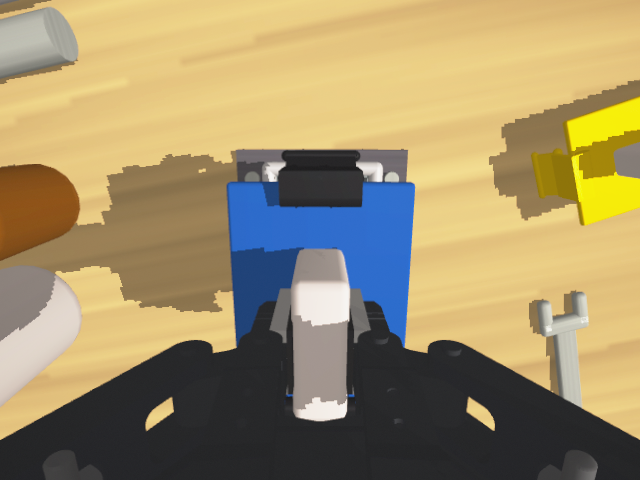

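View pics/side3.png

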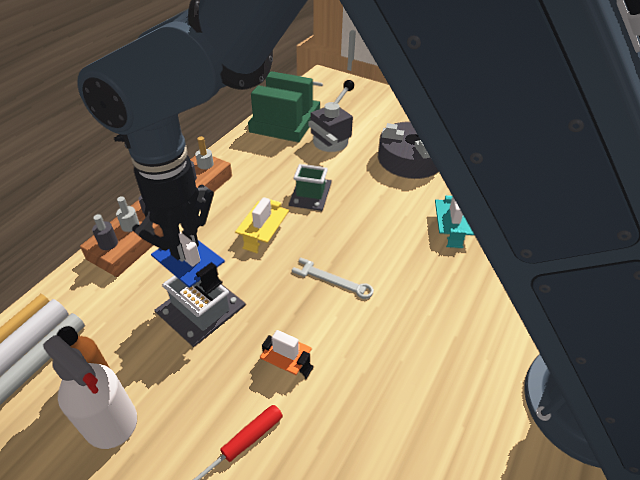

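View pics/top3.png

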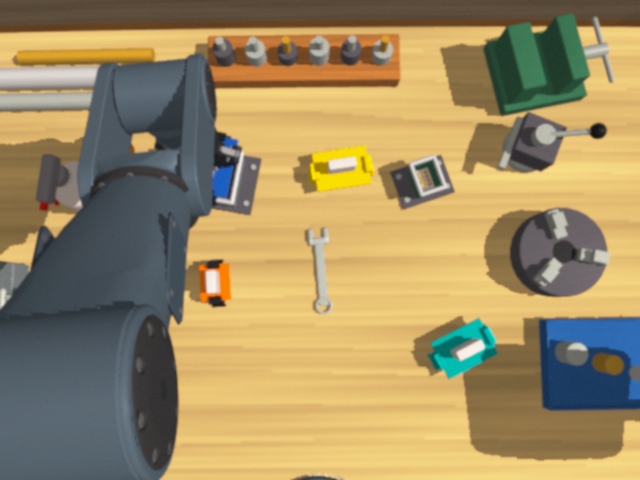

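The cover is in line over the box: in the wrist view the plate spans columns 228-414, with the rim's far side peeking out at row ~170. Before pressing I'll measure the offset between plate and rim in this one wrist view.

```bash
python3 - <<'E'
import pickle; from h import *
d=pickle.load(open("d3.pkl","rb"))
a=np.radians(-10.8); ux=np.array([np.cos(a),np.sin(a)]); uy=np.array([-ux[1],ux[0]])
for n in ("wrist","side"):
    v=d[n]; hsv=cv2.cvtColor(v["image"],cv2.COLOR_RGB2HSV).astype(int); H,S,V=hsv[...,0],hsv[...,1],hsv[...,2]
    blue=(H>100)&(H<125)&(S>120); blue&=roi(v,140,0,430,480) if n=="wrist" else roi(v,140,230,230,290)
    P,_=cloud(v,blue); c=np.median(P[:,2]); P=P[abs(P[:,2]-c)<.008]
    A=np.c_[P,np.ones(len(P))]; co=np.linalg.lstsq(np.c_[P[:,:2],np.ones(len(P))],P[:,2],rcond=None)[0]
    X,Y=P[:,:2]@ux,P[:,:2]@uy
    print(n,"plate z",c,"slope",co[:2].round(3),"x",X.min(),X.max(),"y",Y.min(),Y.max(),len(P))
    if n=="wrist":
        e=[P[abs(X-x)<.003] for x in np.arange(X.max()-.03,X.max()-.003,.008)]
        print(" y edges vs x",[((q[:,:2]@uy).min().round(4),(q[:,:2]@uy).max().round(4)) for q in e])
    Q,px=cloud(v,(S<60)&(V>100)&(roi(v,230,140,410,215) if n=="wrist" else roi(v,150,260,240,330)))
    k=abs(Q[:,2]-.059)<.005; Q=Q[k]; print(" rim",len(Q),np.median(Q[:,2]),"x",(Q[:,:2]@ux).min(),(Q[:,:2]@ux).max(),"y",(Q[:,:2]@uy).min(),(Q[:,:2]@uy).max())
c=np.array([.6433,.172]);print("box centre in axes",c@ux,c@uy)
E
```

```text
wrist plate z 0.1394103874075834 slope [-0.007 -0.001] x 0.5519031004275581 0.6471999645940725 y 0.2538273246607956 0.3255966178123485 17855
 y edges vs x [(np.float64(0.2539), np.float64(0.3254)), (np.float64(0.2538), np.float64(0.3256)), (np.float64(0.254), np.float64(0.3254)), (np.float64(0.254), np.float64(0.3254))]
 rim 718 0.05995196919292253 x 0.637664118543894 0.648301338552469 y 0.2538773047468889 0.3236706542883741
side plate z 0.1405426164329458 slope [-0.006 -0.012] x 0.5418497796364111 0.645200983773353 y 0.25456519473453126 0.3260049853433135 1162
 rim 511 0.0601432993089475 x 0.5485245321291259 0.6493156622910522 y 0.2533252585364584 0.32558008875441885
box centre in axes 0.5996758022850208 0.2894958067983311
```

The relative offset is small: the cover sits about 1.5 mm short along x and is well aligned in y and level. The TCP is about 5 mm above the rib's middle, so home is at about TCP z = 0.090. I'll shift 1.5 mm in x and come down to just above contact.

```bash
python3 -m creep '{"claw":[1,1,1,1,1,1],"dp":[[0.15,0,0],[0.15,0,1.5],[0.15,0,3],[0.15,0,4.2],[0.15,0,4.2],[0.15,0,4.2]],"roll":[0,0,0,0,0,0]}' 110; python3 plan.py 0.6433 0.172 0.09 -10.8
python3 - <<'E'
from station import imaging; from h import *
v=imaging.snapshot("side"); cv2.imwrite("pics/side4.png",cv2.resize(v["image"][200:360,100:300,::-1],(800,640))[:600])
v=imaging.snapshot("wrist"); cv2.imwrite("pics/wrist4.png",v["image"][...,::-1])
E
```

```text
t: 5.35
tcp_pos: [0.6443, 0.1719, 0.1233]
tool_rot: [0.996, -0.094, -0.001, 0.0]
force: [0.5, 0.9, -2.0]
finger_gap: 0.195
t 5.35 tcp [0.6443 0.1719 0.1233] yaw -10.84 tilt 0.09 gap 0.1945801035724855 F [ 0.48  0.85 -1.97] q [0.09 0.73 1.42 0.   0.99 1.85]
dp cm [-0.09  0.    3.33] roll -0.001
```

View pics/side4.png

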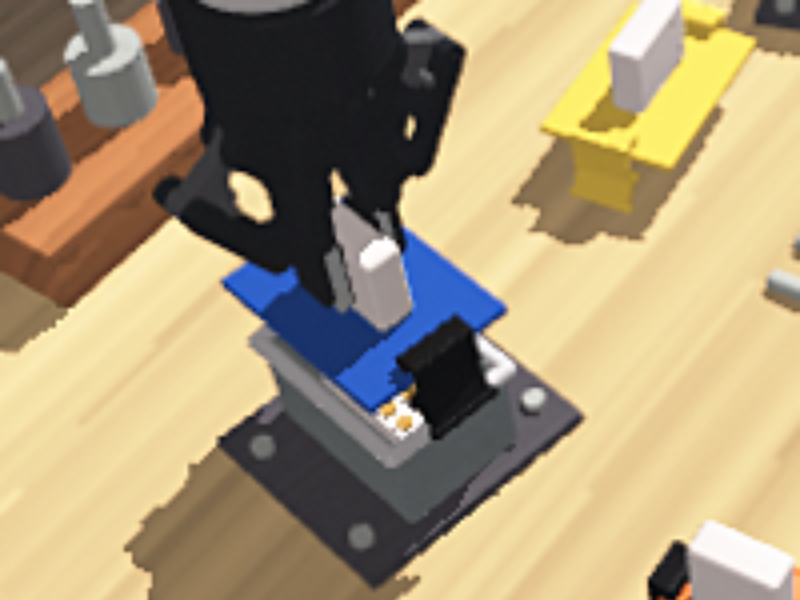

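View pics/wrist4.png

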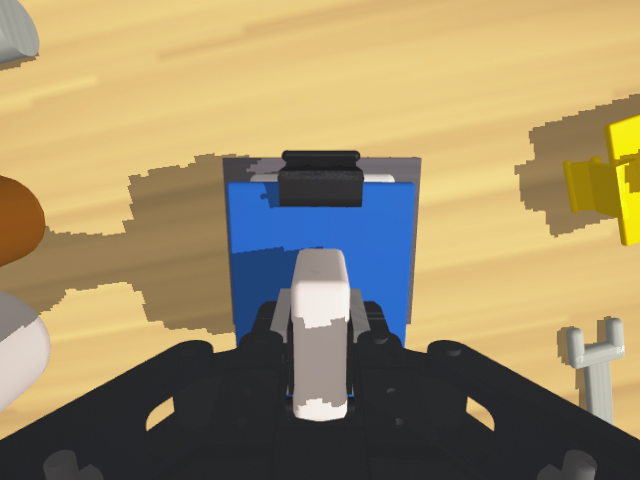

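The clip arms straddle the box ends just above the rim, and plate and rim are centred on each other (columns 321 and 322). I'll press down slowly.

```bash
python3 -m creep '{"claw":[1,1,1,1,1,1,1,1],"dp":[[0,0,0.3],[0,0,0.6],[0,0,0.9],[0,0,1.2],[0,0,1.5],[0,0,1.7],[0,0,1.9],[0,0,1.9]],"roll":[0,0,0,0,0,0,0,0]}'; python3 plan.py 0.6433 0.172 0.09 -10.8
```

```text
t: 6.25
tcp_pos: [0.6445, 0.1719, 0.1049]
tool_rot: [0.996, -0.094, -0.0, 0.0]
force: [0.8, -0.3, -1.8]
finger_gap: 0.193
t 6.25 tcp [0.6445 0.1719 0.1049] yaw -10.84 tilt 0.04 gap 0.19321171199631906 F [ 0.76 -0.26 -1.81] q [0.09 0.76 1.43 0.   0.96 1.85]
dp cm [-0.11  0.01  1.49] roll -0.001
```

```bash
python3 -m creep '{"claw":[1,1,1,1,1,1],"dp":[[0,0,0.2],[0,0,0.4],[0,0,0.6],[0,0,0.8],[0,0,1],[0,0,1]],"roll":[0,0,0,0,0,0]}'; python3 plan.py 0.6433 0.172 0.09 -10.8
```

```text
t: 6.85
tcp_pos: [0.6453, 0.1723, 0.0971]
tool_rot: [0.996, -0.094, 0.001, -0.0]
force: [-1.5, 0.6, 5.4]
finger_gap: 0.193
t 6.85 tcp [0.6453 0.1723 0.0971] yaw -10.84 tilt 0.12 gap 0.1934098606476894 F [-1.48  0.55  5.41] q [0.09 0.77 1.43 0.   0.94 1.85]
dp cm [-0.2   0.07  0.71] roll -0.001
```

```bash
python3 -m creep '{"claw":[1,1,1,1,1],"dp":[[0,0,0.2],[0,0,0.4],[0,0,0.6],[0,0,0.8],[0,0,0.8]],"roll":[0,0,0,0,0]}'; python3 plan.py 0.6433 0.172 0.09 -10.8
```

```text
t: 7.35
tcp_pos: [0.6441, 0.172, 0.0902]
tool_rot: [0.996, -0.094, -0.0, 0.0]
force: [-7.2, -0.4, 17.0]
finger_gap: 0.197
t 7.35 tcp [0.6441 0.172  0.0902] yaw -10.83 tilt 0.04 gap 0.1970616613554735 F [-7.24 -0.36 16.99] q [0.09 0.78 1.44 0.   0.93 1.85]
dp cm [-0.08  0.02  0.02] roll -0.0
```

```bash
python3 -m creep '{"claw":[1,1,1,1],"dp":[[0,0,0.2],[0,0,0.4],[0,0,0.4],[0,0,0.4]],"roll":[0,0,0,0]}'; python3 plan.py 0.6433 0.172 0.09 -10.8
python3 - <<'E'
from station import imaging; from h import *
v=imaging.snapshot("side"); cv2.imwrite("pics/side5.png",cv2.resize(v["image"][200:350,100:300,::-1],(800,600)))
E
```

```text
t: 7.75
tcp_pos: [0.6441, 0.1721, 0.0901]
tool_rot: [0.996, -0.094, 0.0, 0.0]
force: [-14.0, -3.4, 35.2]
finger_gap: 0.188
t 7.75 tcp [0.6441 0.1721 0.0901] yaw -10.81 tilt 0.02 gap 0.18771079991732467 F [-14.02  -3.37  35.19] q [ 0.09  0.78  1.44 -0.    0.93  1.85]
dp cm [-0.08  0.02  0.01] roll -0.0
```

View pics/side5.png

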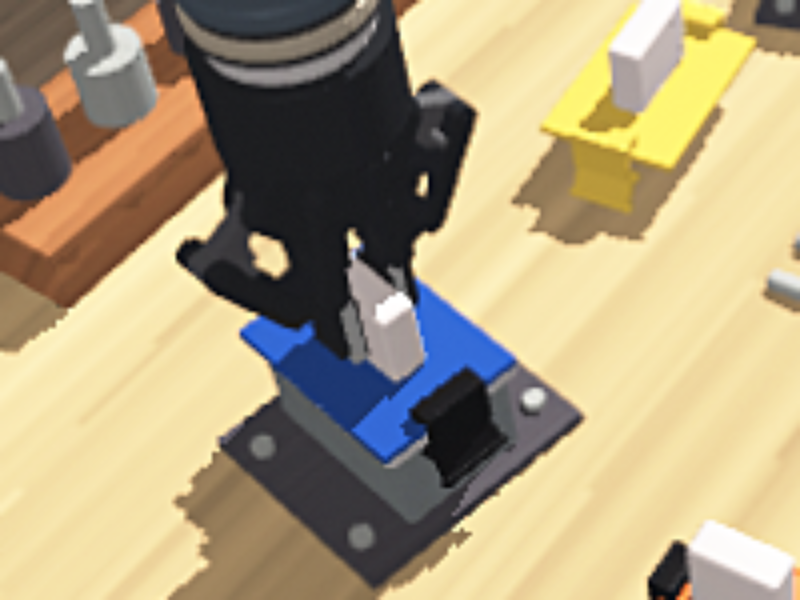

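Doubling the force to 35 N moved nothing and the plate lies on the rim, so it's home. I'll relax the press, open and retreat.

```bash
python3 -m creep '{"claw":[1,1,1,5,7,7,7,7,7,7,7,7],"dp":[[0,0,-0.3],[0,0,-0.7],[0,0,-0.7],[0,0,-0.7],[0,0,-0.7],[0,0,-0.7],[0,0,-0.7],[0,0,-2],[0,0,-5],[0,0,-9],[0,0,-12],[0,0,-12]],"roll":[0,0,0,0,0,0,0,0,0,0,0,0]}'; python3 plan.py 0.6433 0.172 0.2 -10.8
python3 - <<'E'
from station import imaging; from h import *
a=np.radians(-10.8); ux=np.array([np.cos(a),np.sin(a)]); uy=np.array([-ux[1],ux[0]]); c=np.array([.6433,.172])
for n in("wrist","side"):
    v=imaging.snapshot(n); im=v["image"][...,::-1]; cv2.imwrite(f"pics/{n}6.png",cv2.resize(im[200:350,100:300],(800,600)) if n=="side" else im)
    hsv=cv2.cvtColor(v["image"],cv2.COLOR_RGB2HSV).astype(int); H,S=hsv[...,0],hsv[...,1]
    P,_=cloud(v,(H>100)&(H<125)&(S>120)); k=(np.hypot(*(P[:,:2]-c).T)<.075)&(P[:,2]>.055)&(P[:,2]<.08); P=P[k]
    co=np.linalg.lstsq(np.c_[P[:,:2],np.ones(len(P))],P[:,2],rcond=None)[0]
    print(n,"plate z",np.median(P[:,2]),"slope",co[:2].round(3),rect(P))
    P,_=cloud(v,np.ones((480,640),bool)); k=(np.hypot(*(P[:,:2]-c).T)<.04)&(P[:,2]>.095)&(P[:,2]<.115); print(" rib",k.sum(),np.median(P[k][:,2]),rect(P[k]))
E
```

```text
t: 9.0
tcp_pos: [0.6482, 0.1724, 0.2101]
tool_rot: [0.996, -0.094, 0.006, -0.001]
force: [0.9, -0.2, -0.4]
finger_gap: 0.823
t 9.0 tcp [0.6482 0.1724 0.2101] yaw -10.83 tilt 0.71 gap 0.8225051270901731 F [ 0.87 -0.17 -0.41] q [0.09 0.63 1.36 0.   1.14 1.85]
dp cm [-0.49  0.14  1.01] roll -0.001
wrist plate z 0.06575345266601898 slope [-0.002  0.002] (array([0.64325433, 0.17232652]), [72.10001373291016, 99.70780944824219], np.float32(168.91559))
 rib 2297 0.10550599137460154 (array([0.64365057, 0.17215782]), [17.68498992919922, 49.35848617553711], np.float32(169.08737))
side plate z 0.06625697988087563 slope [-0.002 -0.006] (array([0.6448136 , 0.17358711]), [72.10578155517578, 109.1822738647461], np.float32(168.37743))
 rib 340 0.10554858858319097 (array([0.64406799, 0.17351924]), [18.7657413482666, 52.842044830322266], np.float32(168.59811))
```

View pics/side6.png

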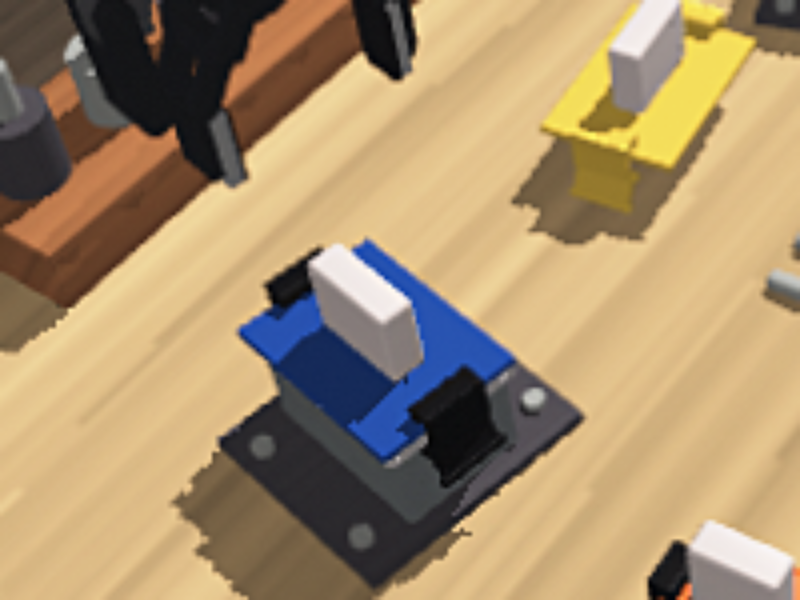

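View pics/wrist6.png

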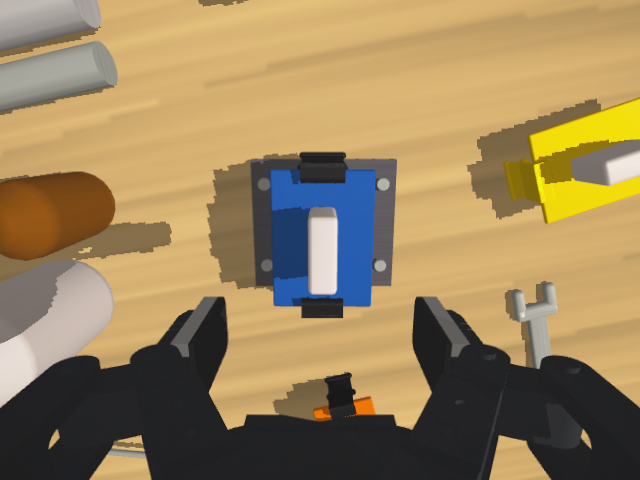

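The cover measures home: plate top 65.8-66.3 mm (expected 65), rib top 105.5 mm (expected 105), slope under 0.4°, centred within 2 mm. The gripper is clear.

```bash
python3 -c "
from station import workorder; print(workorder.sign_off())"
```

```text
the job is handed in; nothing more can be done
None
```

The blue cover is on the large grey box, snapped home and level, and I've handed the job in. `sign_off()` reports no verdict.

**What I did:** I gripped the cover by its white rib, carried it over the box in line with it, and pressed straight down with the gripper. Contact force rose to about 17 N. Pressing on to 35 N moved it no further, so I took it as home. I then eased the pressure off, opened the gripper and backed about 12 cm up. The clock stood at about 9 s of the 48 s allowed.

**Last checks, from the wrist and side cameras:**

| Check | Measured | Expected |
|---|---|---|
| Plate top height | 65.8 and 66.3 mm | 65 mm |
| Rib top height | 105.5 mm | 105 mm |
| Tilt | below about 0.4° | level |
| Centring on the box | within about 2 mm | within 15 mm |
| Alignment along the box | within about 1° | within 10° |

**Disagreements and gaps:**
- **Cameras:** the two views differ by 1 to 2 mm, in line with the stated calibration. The side view also read the plate 109 mm long instead of 100 mm; I did not trace the cause.
- **Snap:** I did not check the clips directly, for example by pulling on the cover. That they have snapped rests on the heights and the pictures.
- **Other parts:** the orange spare looked unmoved in the views I took, though I did not measure it again at the end. I never went near the small green box.

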